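# Steady a rocking condiment stand

## Robot

A 6-joint arm with a two-finger parallel gripper is mounted at the origin on a cart in front of the work surface, level with it; the furniture and walls round the work are solid. World frame = base frame: x ahead of the robot, y to its left, z up, the work surface at z = 0. Lengths are in m, angles in rad, forces in N, time in s.
With the tool pointing down it reaches from about 0.25 to 0.775 m from the base axis. Payload 8.9 kg.
Tool frame: the origin (TCP) lies at the centre of the arm's flange, where the gripper is bolted on; the fingertips stand 173 mm ahead of it and the grasp point (between the pads) lies 155 mm ahead of it; z points along the fingers, y is the line along which they close (so a half turn about z gives the same grasp; the last joint's range is limited). The gripper opens to 85 mm and grips with 20 to 120 N. Pads are 22 mm wide; open, the fingers measure 114 mm over their backs; the gripper's body (76 mm by 85 mm) begins 54 mm behind the grasp point. The pads swing forward as they close: fully open they stand 13 mm farther back than shut.
Start: joints at [1.192, 0.291, -0.153, 1.127, 0, 1.431], TCP at [0.125, 0.51, 0.405] pointing down, gripper open.
Joint ranges: [-2.52, 2.52], [-0.91, 1.74], [-1.3, 1.37], [-1.96, 2.02], [-1.52, 1.47], [-3.14, 3.14]. Speed limits (rad/s): [2.22, 2.22, 2.79, 3.14, 3.14, 3.14].

## Interface

Orientations are given as a rotation vector (axis times angle).
In Python, from rig import bot gives the robot as it stands.
- The arm moves only by the shell command python3 -m handwheel 'ROWS' [FORCE]. ROWS is JSON, a list of rows, each a list of 3 entries, a list of its own where there are three numbers: the shift along the tool's x, y, z in mm, then the turn, a rotation vector about the tool's x, y, z in rad, then the opening, from -1 (shut) to 1 (fully open), so that 0 is half open. In form: [[[x, y, z], [rx, ry, rz], fingers], ...]. A call has 1 to 10 rows; each row shifts and turns the commanded pose from where the row before left it, along the tool's axes as they then stand; what a row does not reach is not made up. A row lasts 1/8 s, in which the tool goes at most 62.5 mm and 10.7 degrees, less where a joint would pass 70% of its speed; a pose out of reach is approached as far as the arm can. A call with a gripper value outside its range is refused whole. The fingers move at their own pace and stop on an object; FORCE is the grip in N (left out, the last holds). Time passes only in rows, so rows that do not move let the fingers close. It gives the time, the measured TCP pose, the force, the opening and the grip force at its end, in the units of the state.
- bot.sense(): the state, without advancing time (a new reading comes with each control period).
- bot.read_camera(name): name is "scene" or "top"; returns a dict with "img" (480x640x3 uint8, red, green, blue), "fx", "fy", "cx", "cy" (pixels), "k1" (the pictures are not rectified: a ray, as slopes to the right and down, at radius r is drawn at 1 + k1 r^2 times it, then the intrinsics apply), "view" (4x4, takes a point from world to camera coordinates). Camera axes: x right, y down, z forward; pixel columns grow to the right and rows downward; lengths in m; the calibration is good to about 2 mm. A picture is of the moment at which its call begins. There is no depth.
- bot.finish_job(): hands the job in; it is judged then, once.
Trained networks look in a picture, given as the dict that the camera call returned (one of the last four; its "shot" number tells which), for a name from the list of things; names that differ only in an ending like _2 or _b are one class to them, and where a whole thing is asked for, a point or a joint stands for the part that bears it (a point fixed in the world has none). Each returns a list of dicts, best first, with "p" (0 to 1); they miss things now and then, are a little off and sometimes report something else, mostly with a low value. They report only what shows in the picture. A call takes as long as a camera call. They do not tell look-alikes from the thing itself.
- bot.recognise(picture, name): "point" ([x, y, z] in m, in the coordinates of the camera as it stood for that picture, good to about 4 mm: the middle of the surface that is visible of it).
- bot.pinpoint(picture, name): "point" ([x, y, z] in m, in the coordinates of the camera as it stood for that picture, good to about 4 mm: a listed point, or the origin of a listed thing).
The state is a dict: "t": time; "qpos": joint angles; "joint_vel": joint speeds; "tau": joint torques, N m; "tool_pos": TCP position; "orientation": TCP orientation; "ft_force": force on the tool from outside, world axes, zero at the start; "wrist_torque": the same for the moment, N m; "gripper_width": finger opening in m; "gripper_force": force on a finger pad.
Only numpy, scipy, OpenCV 4.12 (cv2) and the standard library are available. Lean on these libraries where they do the work, as an engineer would, in place of code of your own. Each camera call takes 0.05 s, during which the arm holds its last target. There are 200 camera calls.

## Task

Lift the condiment stand by its handle and set it down in the middle of the round wooden board. It leans and rocks because its two screw feet are wound up too far: turn both black knobs clockwise until the stand is level and all four feet carry it. Only then stand the tall wooden pepper mill upright in the stand's round pocket, and leave the other things where they are.

Things in the scene. Friction and masses are not known exactly. Their poses are not given: they have to be found in the camera images.
- stand_centre (a point): condiment stand, loose, 0.82 kg: aluminium plate 170 (x) x 190 (y) x 20 mm on four feet. Point: middle of the plate's top face, 44 mm above the plane of the fixed feet. x points from the knob side (front) to the pocket side (back), y to the stand's left, z square to the plate. Fixed rubber back feet at x +60, y +-72 mm (24 mm wide); screw feet at x -60, y +-72 mm (28 mm wide)
- handle (a point): middle of the stand's handle: a dark round steel bar 15 mm thick that runs along the stand's y for 70 mm, its axis 50 mm above the plate's top, at stand x = -12 mm, y = 0 (about over the centre of mass); two posts at y = +-42 mm carry it. Axes as stand_centre
- knob_left_centre (a point): centre of the left black round knob (44 mm wide, 32 mm tall, axis z), at stand x -60, y +72 mm. It sits on the upper end of the left screw foot and goes down with it: its centre is 32 mm above the plate's top when the foot is level with the fixed feet, 42.4 mm when fully wound up
- knob_right_centre (a point): centre of the right black round knob, the same as the left one, at stand x = -60, y = -72 mm
- knob_left (a joint): turn of the left knob in rad, 0 = foot fully wound up, growing clockwise seen from above, up to 3.4. The foot goes down 4 mm a rad (coarse thread, stays where it is left, about 0.05 N m to turn); level with the fixed feet at 2.6, too long beyond. More than about 1.5 rad needs a second grasp
- knob_right (a joint): turn of the right knob, the same as for the left one; level at 2.6
- round_pocket (a point): centre of the floor of the round pocket in the plate: 66 mm wide, 13 mm deep, at stand x = +40, y = -46 mm. (The pocket beside it, at y = +46 mm, is square, 59 mm.)
- board_top (a point): centre of the top face of the round wooden serving board, 272 mm wide, 10 mm thick, fixed on the worktop
- mill_centre (a point): tall wooden pepper mill, loose, upright: 58 mm wide at the foot, about 50 mm at two thirds of its height, 170 mm tall, 0.18 kg; this point is on its axis half-way up, 85 mm above its foot, z up
- mug: bystander: blue and white mug, 78 x 112 x 92 mm, near the robot on the right; origin under its centre, z up
- shaker: bystander: small glass shaker with a grey top, 44 mm wide, 90 mm tall, behind the board; origin under its centre
- garlic: bystander: garlic bulb, 51 mm, near the robot on the left; origin under its centre
Things that resemble listed ones, but are neither listed nor needed, are in the scene too. Of the things that look like the part that bears mill_centre, take the one that is nearest to the robot's base at the start.

How it is judged:
By the outcome, as a careful person would: the job done as asked, in the order asked, and still so for the second after the job is handed in, with the robot touching nothing.
It also fails if it takes over 72 s, if anything falls off the work surface, if the arm or the gripper's body presses on something with over 40 N, if the wrist force passes 120 N, or if a joint passes its speed limit or range.

## Working session

There is one attempt and no reset: what is moved stays moved. The work goes in short steps, Python scripts to look and compute and a shell command to move; the robot and the scene stay as the last step left them, time stands still between calls to the robot, and variables do not carry over. Pictures are saved under pics/ and viewed, at most 10 in all, crops included, and the job is handed in when it is done.

```bash
mkdir -p pics; ls; cat > h.py <<'E'
import numpy as np, cv2
from rig import bot
from scipy.spatial.transform import Rotation as R
def world(c,p):
    V=np.array(c["view"]); return V[:3,:3].T@(np.array(p)-V[:3,3])
def pix(c,w):
    V=np.array(c["view"]); q=V[:3,:3]@np.array(w)+V[:3,3]; u=q[:2]/q[2]; u=u*(1+c["k1"]*(u@u))
    return np.round([c["fx"]*u[0]+c["cx"],c["fy"]*u[1]+c["cy"]]).astype(int)
def save(c,n): cv2.imwrite("pics/"+n+".png",c["img"][:,:,::-1])
def find(c,names,k=3,f="pinpoint"):
    for n in names:
        for d in getattr(bot,f)(c,n)[:k]:
            w=world(c,d["point"]); print(n,round(d["p"],2),w.round(4),pix(c,w))
E
python3 - <<'E'
from h import *
for n in ["scene","top"]:
    c=bot.read_camera(n); save(c,n+"0"); print(n)
    find(c,["stand_centre","handle","knob_left_centre","knob_right_centre","round_pocket","board_top","mill_centre","mug","shaker","garlic"])
s=bot.sense(); print(s)
a=cv2.imread("pics/scene0.png"); 
E
```

```text
pics
scene
stand_centre 0.59 [ 0.475  -0.3094  0.0385] [433 294]
handle 0.93 [ 0.459  -0.2997  0.0876] [430 283]
knob_left_centre 0.59 [ 0.4428 -0.2205  0.0723] [395 281]
knob_right_centre 0.97 [ 0.3956 -0.3629  0.0764] [448 314]
round_pocket 0.82 [ 0.501  -0.3691  0.0291] [459 297]
board_top 0.57 [0.5368 0.0121 0.0089] [324 246]
mill_centre 0.93 [0.5198 0.427  0.0856] [188 186]
mill_centre 0.89 [0.625  0.2826 0.0836] [251 179]
mill_centre 0.74 [0.4732 0.3186 0.0817] [211 207]
mug 0.94 [ 0.2645 -0.2602  0.0028] [382 361]
shaker 0.89 [ 0.72   -0.1401  0.0042] [399 223]
top
stand_centre 0.74 [ 0.4762 -0.3069  0.0381] [429 249]
handle 0.98 [ 0.4621 -0.3021  0.0939] [432 253]
handle 0.32 [0.2997 0.2455 0.0031] [248 305]
knob_left_centre 0.56 [ 0.4449 -0.2205  0.0795] [403 259]
knob_right_centre 0.55 [ 0.3973 -0.3579  0.0766] [450 275]
knob_right_centre 0.54 [ 0.4753 -0.3097  0.039 ] [430 250]
round_pocket 0.75 [ 0.4988 -0.3618  0.0352] [447 242]
board_top 0.79 [0.534  0.0093 0.016 ] [325 230]
mill_centre 0.73 [0.62   0.2854 0.0861] [233 197]
mill_centre 0.71 [0.475  0.319  0.0841] [220 246]
mill_centre 0.63 [0.5961 0.386  0.0846] [199 205]
mug 0.56 [ 0.2659 -0.2645 -0.0009] [413 319]
shaker 0.62 [ 0.7205 -0.1341 -0.0008] [371 173]
{'t': 1.1, 'qpos': array([ 1.19168084e+00,  2.90676664e-01, -1.53413758e-01,  1.12668095e+00,
       -3.86287737e-05,  1.43144931e+00]), 'joint_vel': array([-0.00027434, -0.00104562, -0.00048694, -0.00119523,  0.00125612,
        0.00228987]), 'tau': array([ 1.02146969e-03, -5.37034500e+01,  3.31643522e+01,  1.56084712e-03,
       -4.88581020e-05, -1.75660352e-05]), 'tool_pos': array([0.12470029, 0.50997123, 0.4047121 ]), 'orientation': array([3.75720694e-01, 3.11900041e+00, 2.23370468e-05]), 'ft_force': array([ 0.25847049, -0.06024028,  0.63141785]), 'wrist_torque': array([ 0.00791332,  0.03503546, -0.02671364]), 'gripper_force': 0.0, 'gripper_width': 0.08512110824278879}
```

```bash
python3 - <<'E'
import cv2,numpy as np
a=cv2.imread("pics/scene0.png");b=cv2.imread("pics/top0.png")
cv2.imwrite("pics/a.png",cv2.resize(a,(800,600),interpolation=3))
p=cv2.resize(b[130:330,150:300],(450,600),interpolation=3)
q=cv2.resize(b[200:300,380:480],(350,350),interpolation=3)
o=np.zeros((600,800,3),np.uint8);o[:,:450]=p;o[:350,450:]=q
cv2.imwrite("pics/b.png",o)
E
```

```text
(no output)
```

View pics/a.png

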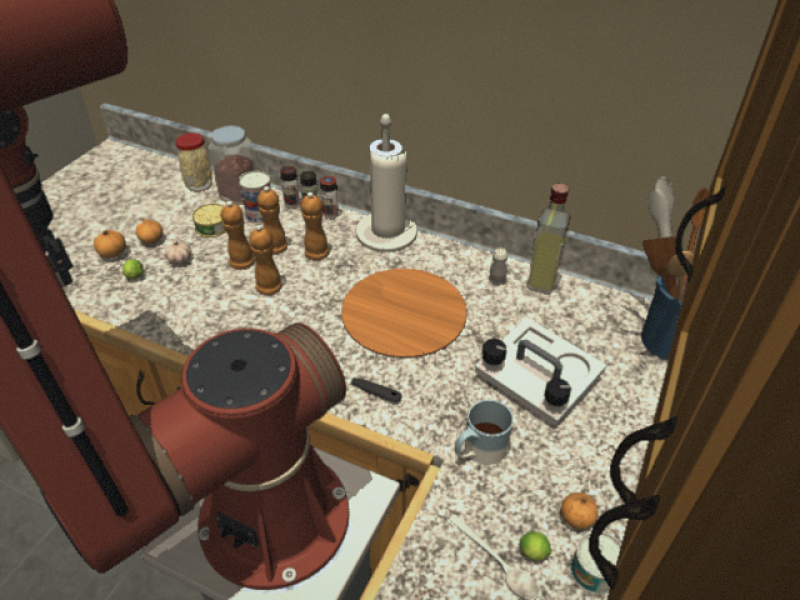

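View pics/b.png

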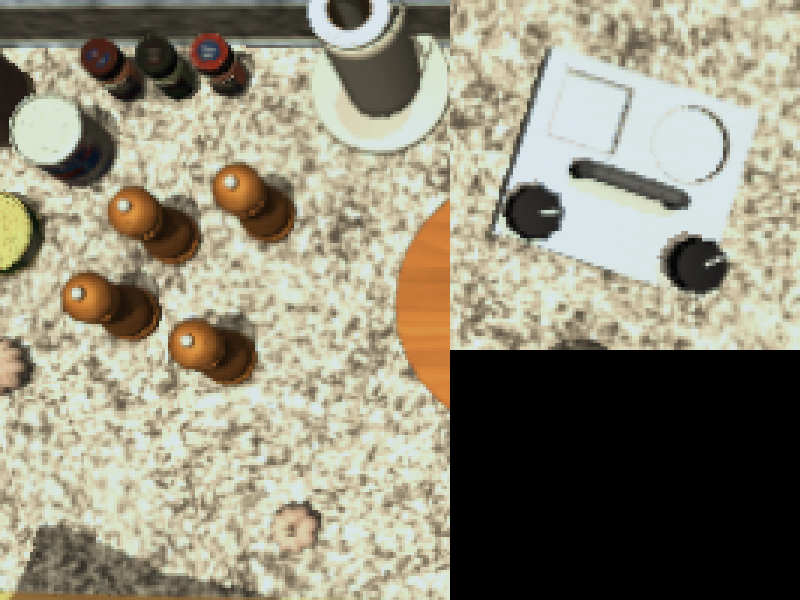

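Mills, scene pixels in the 800x600 view: (265,260), (238,235), (270,220) and (315,225). Computed positions put the one at (265,260), world (0.474, 0.319), nearest the base, so I take that one. The stand is unique at (540,370), with its knobs at (494,351) and (558,392); the crop shows the white marks on the knobs.

```bash
cat >> h.py <<'E'
def to(p,psi,ref=None):
    s=bot.sense(); M=R.from_rotvec(s["orientation"]).as_matrix(); g=s["tool_pos"]+0.155*M[:,2]
    d=M.T@(np.array(p)-g)*1000; ps=np.arctan2(M[1,1],M[0,1]); rz=(ps-psi+np.pi)%(2*np.pi)-np.pi
    M2=R.from_matrix(M)*R.from_rotvec([0,0,rz]); d2=M2.as_matrix().T@(np.array(p)-g)*1000
    print("t",round(s["t"],2),"g",g.round(4),"psi",ps.round(3),"z",M[:,2].round(3),"q6",s["qpos"][5].round(2),"move",d.round(1),"rz",round(rz,3),"move after turn",d2.round(1))
E
python3 - <<'E'
from h import *
to([.40,.10,.25],1.33); to([.462,-.302,.25],-.326)
E
```

```text
t 1.1 g [0.1247 0.51   0.2497] psi 1.331 z [ 0.  0. -1.] q6 1.43 move [-3.648e+02 -3.329e+02 -3.000e-01] rz 0.001 move after turn [-3.651e+02 -3.325e+02 -3.000e-01]
t 1.1 g [0.1247 0.51   0.2497] psi 1.331 z [ 0.  0. -1.] q6 1.43 move [-5.205e+02 -7.086e+02 -3.000e-01] rz 1.657 move after turn [-6.612e+02  5.796e+02 -3.000e-01]
```

```bash
python3 -m handwheel '[[[-40,-37,0],[0,0,0],0.6],[[-40,-37,0],[0,0,0],0.6],[[-41,-37,0],[0,0,0],0.6],[[-41,-37,0],[0,0,0],0.6],[[-41,-37,0],[0,0,0],0.6],[[-41,-37,0],[0,0,0],0.6],[[-41,-37,0],[0,0,0],0.6],[[-40,-37,0],[0,0,0],0.6],[[-40,-37,0],[0,0,0],0.6],[[-22,-54,0],[0,0,0],0.6]]' 40
python3 -m handwheel '[[[-22,-54,0],[0,0,0],0.6],[[-22,-54,0],[0,0,0],0.6],[[-22,-54,0],[0,0,0],0.6],[[-22,-54,0],[0,0,0],0.6],[[-22,-54,0],[0,0,0.18],0.6],[[0,0,0],[0,0,0.18],0.6],[[0,0,0],[0,0,0.18],0.6],[[0,0,0],[0,0,0.18],0.6],[[0,0,0],[0,0,0.18],0.6],[[0,0,0],[0,0,0.18],0.6]]'
python3 -m handwheel '[[[0,0,0],[0,0,0.18],0.6],[[0,0,0],[0,0,0.18],0.6],[[0,0,0],[0,0,0.18],0.6]]'
python3 - <<'E'
from h import *
to([.462,-.302,.088],-.326)
E
```

```text
t: 2.35
tool_pos: [0.41, 0.0404, 0.4048]
orientation: [0.375, 3.118, 0.0]
ft_force: [0.4, 0.1, 0.5]
gripper_width: 0.0684
gripper_force: 0.0
t: 3.6
tool_pos: [0.4514, -0.2463, 0.4047]
orientation: [-1.933, -2.476, 0.0]
ft_force: [0.2, -1.3, 0.2]
gripper_width: 0.0686
gripper_force: 0.0
t: 3.98
tool_pos: [0.4514, -0.2463, 0.4047]
orientation: [-2.524, -1.871, 0.0]
ft_force: [-0.8, -0.3, 0.5]
gripper_width: 0.0679
gripper_force: 0.0
t 3.98 g [ 0.4514 -0.2463  0.2497] psi -0.295 z [-0. -0. -1.] q6 1.22 move [-50.3  26.3 161.7] rz 0.031 move after turn [-49.4  27.9 161.7]
```

```bash
python3 -m handwheel '[[[-50,28,0],[0,0,0.03],0.6],[[0,0,50],[0,0,0],0.6],[[0,0,50],[0,0,0],0.6],[[0,0,40],[0,0,0],0.6],[[0,0,20],[0,0,0],0.6],[[0,0,0],[0,0,0],-1],[[0,0,0],[0,0,0],-1],[[0,0,0],[0,0,0],-1],[[0,0,0],[0,0,0],-1]]' 60
python3 - <<'E'
from h import *
c=bot.read_camera("scene"); cv2.imwrite("pics/g.png",cv2.resize(c["img"][200:380,330:530,::-1],(800,600)[:2] and (660,594),interpolation=3))
to([.462,-.302,.088],-.326)
E
```

```text
t: 5.1
tool_pos: [0.4641, -0.3024, 0.2459]
orientation: [2.545, 1.84, -0.0]
ft_force: [-2.8, 0.7, 7.1]
gripper_width: 0.0133
gripper_force: 58.3
t 5.15 g [ 0.4643 -0.3026  0.0909] psi -0.319 z [ 0.001 -0.001 -1.   ] q6 1.18 move [-0.2 -2.3  2.9] rz 0.007 move after turn [-0.2 -2.3  2.9]
```

View pics/g.png

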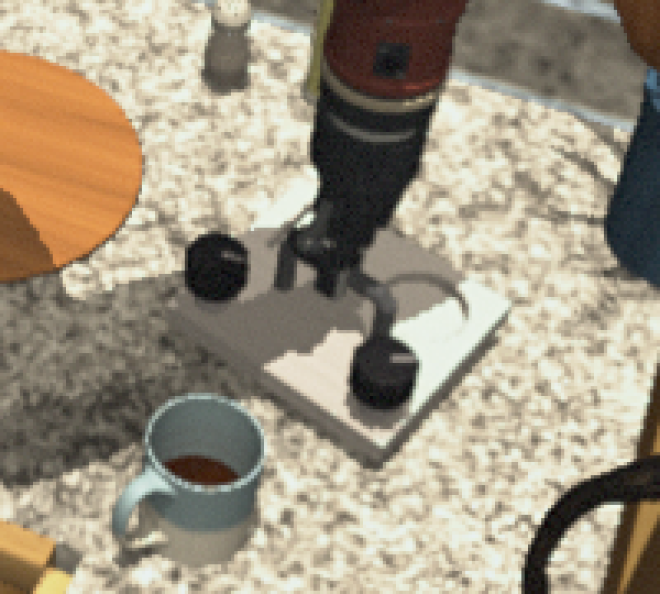

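The fingers hold the bar between its posts, about pixel (325,260) in the crop, so I lift.

```bash
python3 -m handwheel '[[[0,0,-20],[0,0,0],-1],[[0,0,-35],[0,0,0],-1],[[0,0,-35],[0,0,0],-1],[[0,0,0],[0,0,-0.16],-1],[[0,0,0],[0,0,-0.16],-1],[[0,0,0],[0,0,0],-1]]' 
python3 - <<'E'
from h import *
to([.5235,.0105,.17],0)
E
```

```text
t: 5.9
tool_pos: [0.4637, -0.3019, 0.3344]
orientation: [-2.221, -2.221, -0.0]
ft_force: [0.3, 0.5, -8.1]
gripper_width: 0.013
gripper_force: 59.2
t 5.9 g [ 0.4636 -0.3018  0.1794] psi -0.0 z [-0.001  0.001 -1.   ] q6 0.86 move [312.3  59.9   9.6] rz -0.0 move after turn [312.3  59.9   9.6]
```

```bash
python3 -m handwheel '[[[30,6,0],[0,0,0],-1],[[45,9,0],[0,0,0],-1],[[45,9,0],[0,0,0],-1],[[45,9,0],[0,0,0],-1],[[45,9,0],[0,0,0],-1],[[45,9,0],[0,0,0],-1],[[35,6,0],[0,0,0],-1],[[22,3,0],[0,0,0],-1],[[0,0,20],[0,0,0],-1],[[0,0,0],[0,0,0],-1]]' 
python3 - <<'E'
from h import *
for n in ["scene","top"]:
    c=bot.read_camera(n); print(n)
    find(c,["stand_centre","handle","knob_left_centre","knob_right_centre","round_pocket"],1)
    cv2.imwrite(f"pics/h_{n}.png",cv2.resize(c["img"][150:350,225:425,::-1],(600,600),interpolation=3))
to([.5235,.0105,.17],0)
E
```

```text
t: 7.15
tool_pos: [0.5227, 0.0103, 0.3134]
orientation: [-2.221, -2.218, 0.004]
ft_force: [-0.5, -0.3, -7.8]
gripper_width: 0.0131
gripper_force: 59.3
scene
stand_centre 0.56 [0.5384 0.0094 0.1096] [325 218]
handle 0.93 [0.5223 0.013  0.1549] [321 208]
knob_left_centre 0.73 [0.5341 0.01   0.1058] [324 220]
knob_right_centre 0.8 [ 0.475  -0.064   0.1424] [342 232]
round_pocket 0.58 [ 0.5755 -0.0426  0.0969] [349 219]
top
knob_left_centre 0.19 [ 0.2705 -0.2664 -0.0003] [414 317]
knob_right_centre 0.73 [ 0.482  -0.0608  0.144 ] [350 243]
round_pocket 0.84 [ 0.5788 -0.0348  0.1031] [341 211]
t 7.75 g [0.5237 0.0098 0.1598] psi 0.001 z [ 0. -0. -1.] q6 1.45 move [  0.7  -0.2 -10.2] rz 0.001 move after turn [  0.7  -0.2 -10.2]
```

View pics/h_scene.png

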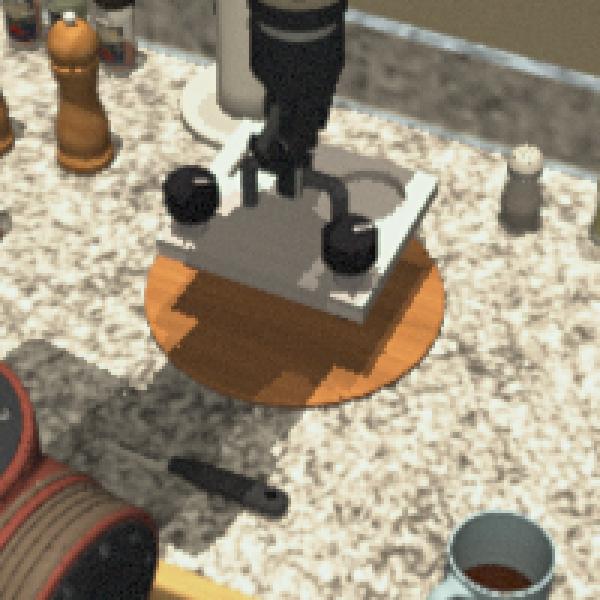

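Held over the board, roughly level and square. Lowering.

```bash
python3 -m handwheel '[[[0,0,20],[0,0,0],-1],[[0,0,18],[0,0,0],-1],[[0,0,10],[0,0,0],-1],[[0,0,4],[0,0,0],-1],[[0,0,3],[0,0,0],-1],[[0,0,0],[0,0,0],-1]]'
```

```text
t: 8.5
tool_pos: [0.5238, 0.0099, 0.2599]
orientation: [2.22, 2.222, 0.0]
ft_force: [0.2, 0.2, -8.5]
gripper_width: 0.0131
gripper_force: 59.2
```

```bash
python3 -m handwheel '[[[0,0,2],[0,0,0],-1],[[0,0,1],[0,0,0],-1]]'; python3 -m handwheel '[[[0,0,2],[0,0,0],-1],[[0,0,1],[0,0,0],-1]]'
```

```text
t: 8.75
tool_pos: [0.5237, 0.0099, 0.2568]
orientation: [2.22, 2.222, 0.0]
ft_force: [0.3, -0.3, -7.8]
gripper_width: 0.0129
gripper_force: 59.3
t: 9.0
tool_pos: [0.524, 0.01, 0.2557]
orientation: [2.219, 2.222, 0.003]
ft_force: [-9.5, 2.6, 26.2]
gripper_width: 0.0133
gripper_force: 62.7
```

```bash
python3 -m handwheel '[[[0,0,-1],[0,0,0],-1],[[0,0,0],[0,0,0],-0.4],[[0,0,0],[0,0,0],0.3],[[0,0,-15],[0,0,0],0.3],[[0,0,-40],[0,0,0],0.3],[[0,0,-40],[0,0,0],0.3],[[-30,-60,0],[0,0,0],0.3],[[-30,-60,0],[0,0,0],0.3],[[0,0,0],[0,0,0],0.3]]' 30
python3 - <<'E'
from h import *
for n in ["scene","top"]:
    c=bot.read_camera(n); print(n)
    find(c,["stand_centre","handle","knob_left_centre","knob_right_centre","round_pocket","board_top"],1)
    cv2.imwrite(f"pics/i_{n}.png",cv2.resize(c["img"][175:325,250:400,::-1],(600,600),interpolation=3))
to([.4755,.0825,.17],0)
to([.4755,-.0615,.17],0)
E
python3 -c "
import cv2,numpy as np
cv2.imwrite('pics/i.png',cv2.resize(np.hstack([cv2.imread('pics/i_scene.png'),cv2.imread('pics/i_top.png')]),(800,400),interpolation=3))"
```

```text
t: 10.12
tool_pos: [0.4087, -0.0468, 0.3504]
orientation: [-2.222, -2.219, 0.002]
ft_force: [0.7, 0.3, 1.0]
gripper_width: 0.0554
gripper_force: 0.0
scene
stand_centre 0.56 [0.5377 0.0061 0.0498] [326 236]
handle 0.82 [0.5199 0.0127 0.0961] [321 226]
knob_left_centre 0.87 [0.4779 0.0773 0.0853] [291 231]
knob_right_centre 0.62 [ 0.4805 -0.0645  0.085 ] [342 248]
round_pocket 0.68 [ 0.5763 -0.0396  0.0394] [347 235]
top
stand_centre 0.66 [0.5359 0.0111 0.0476] [325 228]
handle 0.89 [0.5223 0.0104 0.1033] [325 230]
knob_left_centre 0.53 [0.4811 0.0788 0.0882] [301 245]
round_pocket 0.98 [ 0.5766 -0.0324  0.0445] [339 215]
t 10.82 g [ 0.412  -0.0461  0.1946] psi 0.001 z [-0.  0. -1.] q6 1.28 move [128.5  63.6  24.6] rz 0.001 move after turn [128.6  63.5  24.6]
t 10.82 g [ 0.412  -0.0461  0.1946] psi 0.001 z [-0.  0. -1.] q6 1.28 move [-15.5  63.5  24.6] rz 0.001 move after turn [-15.4  63.5  24.6]
```

View pics/i.png

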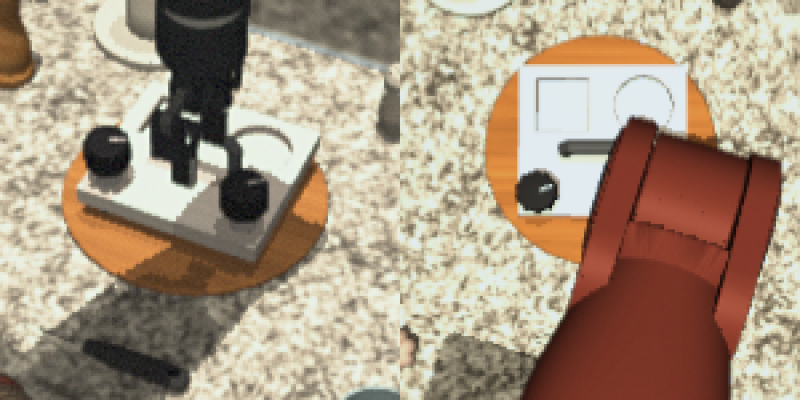

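```bash
python3 -m handwheel '[[[60,30,0],[0,0,-0.17],0.45],[[0,0,0],[0,0,-0.17],0.45],[[0,0,0],[0,0,-0.17],0.45],[[0,0,0],[0,0,-0.17],0.45],[[0,0,0],[0,0,-0.17],0.45],[[0,0,0],[0,0,-0.17],0.45],[[0,0,0],[0,0,0],0.45]]' 40
python3 - <<'E'
from h import *
to([.477,.080,.086],1.0)
E
```

```text
t: 11.7
tool_pos: [0.4399, 0.0098, 0.3497]
orientation: [-0.855, -3.023, 0.0]
ft_force: [-0.1, -0.0, -0.1]
gripper_width: 0.0619
gripper_force: 0.0
t 11.7 g [0.4399 0.0098 0.1947] psi 1.02 z [-0.  0. -1.] q6 0.41 move [  5.1  79.3 108.7] rz 0.02 move after turn [  6.7  79.1 108.7]
```

```bash
python3 -m handwheel '[[[3,40,0],[0,0,0],0.45],[[2,39,20],[0,0,0],0.45],[[0,0,40],[0,0,0],0.45],[[0,0,35],[0,0,0],0.45],[[0,0,14],[0,0,0],0.45],[[0,0,0],[0,0,0],-1],[[0,0,0],[0,0,0],-1],[[0,0,0],[0,0,0],-1]]' 40
python3 - <<'E'
from h import *
to([.477,.080,.086],1.0); s=bot.sense(); print(s["wrist_torque"].round(3),s["ft_force"].round(1))
E
```

```text
t: 12.7
tool_pos: [0.477, 0.0798, 0.2414]
orientation: [0.853, 3.023, 0.001]
ft_force: [-1.7, 2.2, -4.0]
gripper_width: 0.0429
gripper_force: 41.1
t 12.7 g [0.4771 0.0798 0.0864] psi 1.021 z [ 0.001  0.    -1.   ] q6 0.56 move [0.2 0.1 0.4] rz 0.021 move after turn [0.2 0.1 0.4]
[ 0.381  0.178 -0.012] [-1.7  2.2 -4. ]
```

Gripped. Small counter-clockwise test for the end stop.

```bash
cat > t.py <<'E'
from h import *
s=bot.sense(); M=R.from_rotvec(s["orientation"]).as_matrix(); print("psi",np.arctan2(M[1,1],M[0,1]).round(3),"tq",s["wrist_torque"].round(3),"F",s["ft_force"].round(1),"z",s["tool_pos"].round(4),s["t"])
E
python3 -m handwheel '[[[0,0,0],[0,0,-0.04],-1],[[0,0,0],[0,0,0],-1]]' >/dev/null; python3 t.py
python3 -m handwheel '[[[0,0,0],[0,0,-0.04],-1],[[0,0,0],[0,0,0],-1]]'>/dev/null; python3 t.py
```

```text
psi 1.061 tq [0.438 0.241 0.022] F [-0.7  1.6 -2.9] z [0.4769 0.0798 0.2411] 12.95
psi 1.1 tq [0.434 0.32  0.048] F [-1.1  1.9 -2. ] z [0.4769 0.0798 0.241 ] 13.2
```

```bash

python3 -m handwheel '[[[0,0,0],[0,0,-0.06],-1],[[0,0,0],[0,0,0],-1]]' >/dev/null; python3 t.py
python3 -m handwheel '[[[0,0,0],[0,0,-0.06],-1],[[0,0,0],[0,0,0],-1]]'>/dev/null; python3 t.py
python3 -m handwheel '[[[0,0,0],[0,0,-0.06],-1],[[0,0,0],[0,0,0],-1]]'>/dev/null; python3 t.py
```

```text
psi 1.16 tq [0.392 0.393 0.03 ] F [-1.6  2.9 -0.5] z [0.4769 0.0798 0.241 ] 13.45
psi 1.219 tq [0.371 0.424 0.065] F [-2.5  3.1  1.3] z [0.4769 0.0798 0.2409] 13.7
psi 1.279 tq [0.411 0.466 0.025] F [-2.   2.2  2.1] z [0.4769 0.0799 0.2409] 13.95
```

```bash

python3 -m handwheel '[[[0,0,0],[0,0,-0.1],-1],[[0,0,0],[0,0,0],-1]]' >/dev/null; python3 t.py
python3 -m handwheel '[[[0,0,0],[0,0,-0.1],-1],[[0,0,0],[0,0,0],-1]]'>/dev/null; python3 t.py
python3 -m handwheel '[[[0,0,0],[0,0,-0.1],-1],[[0,0,0],[0,0,0],-1]]'>/dev/null; python3 t.py
```

```text
psi 1.378 tq [0.325 0.455 0.048] F [-2.   2.5  3.6] z [0.477  0.0798 0.2409] 14.2
psi 1.478 tq [ 0.263  0.488 -0.024] F [-3.   4.3  5.9] z [0.477  0.0798 0.241 ] 14.45
psi 1.578 tq [ 0.523  0.374 -0.041] F [-3.   4.4  5.1] z [0.4771 0.0799 0.2411] 14.7
```

```bash
python3 - <<'E'
from h import *
a=[]
for n in ["scene","top"]:
    c=bot.read_camera(n); a.append(cv2.resize(c["img"][175:325,250:400,::-1],(400,400),interpolation=3))
cv2.imwrite("pics/j.png",np.hstack(a))
E
```

```text
(no output)
```

View pics/j.png

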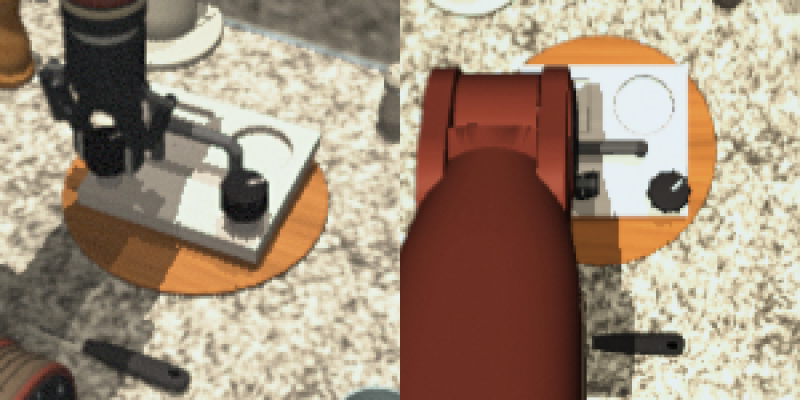

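```bash

python3 -m handwheel '[[[0,0,0],[0,0,-0.1],-1],[[0,0,0],[0,0,0],-1]]' >/dev/null; python3 t.py
python3 -m handwheel '[[[0,0,0],[0,0,-0.1],-1],[[0,0,0],[0,0,0],-1]]'>/dev/null; python3 t.py
python3 - <<'E'
from h import *
a=[]
for n in ["scene","top"]:
    c=bot.read_camera(n); print(n); find(c,["knob_left_centre","knob_right_centre","stand_centre"],1)
E
```

```text
psi 1.679 tq [ 0.395  0.477 -0.027] F [-3.2  4.3  8.6] z [0.4772 0.0799 0.2413] 15.05
psi 1.779 tq [0.333 0.55  0.005] F [-3.5  4.6 10. ] z [0.4772 0.0799 0.2414] 15.3
scene
knob_left_centre 0.72 [0.4777 0.0786 0.0891] [291 230]
knob_right_centre 0.89 [ 0.4796 -0.0688  0.0842] [343 249]
stand_centre 0.94 [0.5403 0.0095 0.051 ] [325 234]
top
knob_right_centre 0.55 [ 0.4762 -0.0639  0.0863] [350 247]
stand_centre 0.71 [0.5358 0.011  0.0478] [325 228]
```

```bash

for i in 1; do python3 -m handwheel '[[[0,0,0],[0,0,-0.1],-1],[[0,0,0],[0,0,-0.1],-1]]' >/dev/null; python3 t.py
python3 -m handwheel '[[[0,0,0],[0,0,-0.1],-1],[[0,0,0],[0,0,0],-1]]'>/dev/null; python3 t.py; done
```

```text
psi 1.981 tq [ 0.662  0.592 -0.151] F [-5.4  5.9 13.3] z [0.4772 0.0801 0.2416] 15.95
psi 2.079 tq [ 0.877  0.685 -0.046] F [-5.9  5.7 14.4] z [0.4772 0.0802 0.2417] 16.2
```

```bash
python3 -m handwheel '[[[0,0,0],[0,0,0],0.45],[[0,0,0],[0,0,0],0.45],[[0,0,-50],[0,0,0],0.45],[[0,0,-60],[0,0,0],0.45],[[40,-45,0],[0,0,0.17],0.45],[[40,-45,0],[0,0,0.17],0.45],[[0,0,0],[0,0,0],0.45]]' >/dev/null; python3 t.py
python3 - <<'E'
from h import *
a=[]
for n in ["scene","top"]:
    c=bot.read_camera(n); print(n); find(c,["knob_left_centre","knob_right_centre","stand_centre"],1)
    a.append(cv2.resize(c["img"][175:325,250:400,::-1],(400,400),interpolation=3))
cv2.imwrite("pics/k.png",np.hstack(a))
E
```

```text
psi 1.732 tq [ 0.054 -0.012 -0.028] F [ 0.7  0.2 -0.4] z [ 0.4402 -0.0379  0.3508] 17.075
scene
knob_left_centre 0.62 [0.4767 0.0771 0.0858] [291 232]
knob_right_centre 0.86 [ 0.4749 -0.0661  0.0858] [342 249]
stand_centre 0.79 [0.5409 0.0081 0.0496] [326 235]
top
knob_left_centre 0.73 [0.4784 0.0798 0.0903] [301 246]
stand_centre 0.79 [0.5372 0.0097 0.0495] [325 228]
```

View pics/k.png

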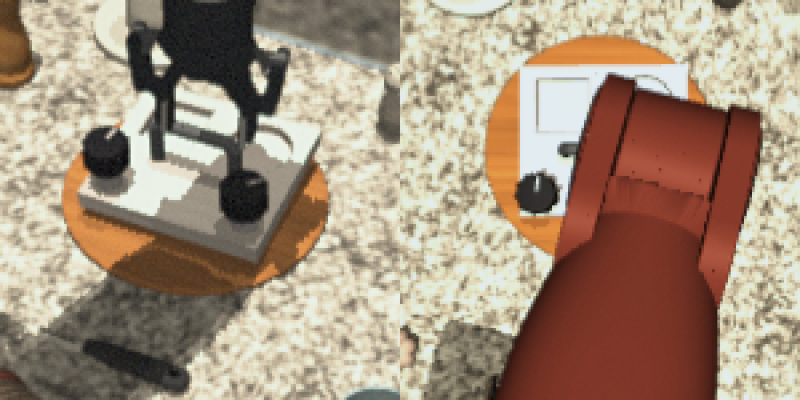

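```bash
cat > mark.py <<'E'
from h import *
def mark(c,w,off=0.016):
    # mark direction (world angle) on knob whose centre is w: resample the top face as a world-aligned patch
    top=np.array(w)+[0,0,off]; N=60; r=0.024
    P=np.zeros((N,N,2),np.float32)
    for i in range(N):
        for j in range(N):
            P[i,j]=pixf(c,top+[r*(1-2*i/(N-1)),r*(1-2*j/(N-1)),0])
    g=cv2.remap(c["img"],P[...,0],P[...,1],cv2.INTER_CUBIC).max(2).astype(float)
    i,j=np.mgrid[:N,:N]; x=r*(1-2*i/(N-1)); y=r*(1-2*j/(N-1)); m=(x*x+y*y<0.0175**2)
    return g,x,y,m
def pixf(c,w):
    V=np.array(c["view"]); q=V[:3,:3]@np.array(w)+V[:3,3]; u=q[:2]/q[2]; u=u*(1+c["k1"]*(u@u))
    return [c["fx"]*u[0]+c["cx"],c["fy"]*u[1]+c["cy"]]
E
python3 - <<'E'
from mark import *
big=np.zeros((600,800,3),np.uint8)
for k,n in enumerate(["scene","top"]):
    c=bot.read_camera(n)
    for l,w in enumerate([[.477,.079,.086],[.477,-.0645,.086]]):
        g,x,y,m=mark(c,w); big[k*300:k*300+300,l*300:l*300+300]=cv2.resize(g.clip(0,255).astype(np.uint8),(300,300))[...,None]
# before (i_top crop, 4x of [175:325,250:400])
I=cv2.imread("pics/i_top.png")[:,:,::-1]; full=np.zeros((480,640,3),np.uint8); full[175:325,250:400]=cv2.resize(I,(150,150),interpolation=cv2.INTER_AREA)
c["img"]=full; g,x,y,m=mark(c,[.477,.079,.086]); big[300:500,600:800]=cv2.resize(g.clip(0,255).astype(np.uint8),(200,200))[...,None]
cv2.imwrite("pics/m.png",big)
E
```

```text
(no output)
```

View pics/m.png

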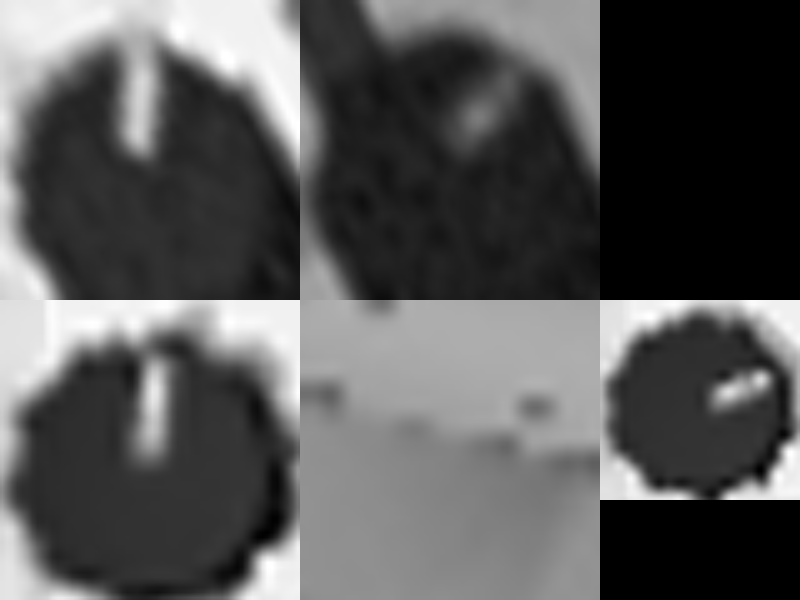

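The mark on the left knob turned from about -69° to -3° (rectified patch at (150,400)), so the knob really follows the gripper. The right mark sits at about -38°. I'll test for the stop here, then wind down.

```bash
python3 - <<'E'
from h import *
to([.477,.0795,.086],1.6)
E
```

```text
t 17.57 g [ 0.4414 -0.0342  0.1956] psi 1.742 z [-0.  0. -1.] q6 -0.41 move [-54.5 105.9 109.6] rz 0.142 move after turn [-39.  112.6 109.6]
```

```bash
python3 -m handwheel '[[[-27,53,0],[0,0,0],0.45],[[-27,53,0],[0,0,0],0.45],[[0,0,55],[0,0,0.14],0.45],[[0,0,40],[0,0,0],0.45],[[0,0,14],[0,0,0],0.45],[[0,0,0],[0,0,0],-1],[[0,0,0],[0,0,0],-1],[[0,0,0],[0,0,0],-1]]' 40; python3 t.py
python3 -m handwheel '[[[0,0,0],[0,0,-0.08],-1],[[0,0,0],[0,0,0],-1]]' >/dev/null; python3 t.py
python3 -m handwheel '[[[0,0,0],[0,0,-0.08],-1],[[0,0,0],[0,0,0],-1]]' >/dev/null; python3 t.py
```

```text
t: 18.58
tool_pos: [0.4767, 0.0788, 0.2428]
orientation: [-0.047, 3.14, 0.0]
ft_force: [-3.3, 1.9, 2.0]
gripper_width: 0.0432
gripper_force: 40.3
psi 1.601 tq [ 0.16   0.664 -0.022] F [-3.3  1.9  2. ] z [0.4767 0.0788 0.2428] 18.575
psi 1.681 tq [0.144 0.866 0.083] F [-4.3  3.1  4.6] z [0.4766 0.0788 0.2425] 18.825
psi 1.76 tq [ 0.016  0.95  -0.031] F [-4.6  2.9  7.6] z [0.4765 0.0788 0.2424] 19.075
```

```bash

python3 -m handwheel '[[[0,0,0],[0,0,-0.1],-1],[[0,0,0],[0,0,0],-1]]' >/dev/null; python3 t.py
python3 -m handwheel '[[[0,0,0],[0,0,-0.1],-1],[[0,0,0],[0,0,0],-1]]' >/dev/null; python3 t.py
python3 -m handwheel '[[[0,0,0],[0,0,-0.1],-1],[[0,0,0],[0,0,0],-1]]' >/dev/null; python3 t.py
```

```text
psi 1.859 tq [-0.949  0.789 -0.693] F [-4.  -2.1  6.5] z [0.4766 0.0783 0.2424] 19.325
psi 1.958 tq [-1.245  0.43  -0.325] F [-2.7 -4.4  4.4] z [0.4769 0.0783 0.2422] 19.575
psi 2.057 tq [-1.221  0.363 -0.578] F [-2.9 -3.2  4.3] z [0.4768 0.0785 0.2421] 19.825
```

Stop found: torque jumped to -0.69 at psi ≈1.8. Now the knob is at θ=0. I turn clockwise 1.33 (0.03 for wind-up), then release to let the stand settle.

```bash
python3 -m handwheel '[[[0,0,0],[0,0,0.166],-1],[[0,0,0],[0,0,0.166],-1],[[0,0,0],[0,0,0.166],-1],[[0,0,0],[0,0,0.166],-1],[[0,0,0],[0,0,0.166],-1],[[0,0,0],[0,0,0.166],-1],[[0,0,0],[0,0,0.166],-1],[[0,0,0],[0,0,0.166],-1],[[0,0,0],[0,0,0],-1]]' >/dev/null; python3 t.py
python3 -m handwheel '[[[0,0,0],[0,0,0],0.45],[[0,0,0],[0,0,0],0.45],[[0,0,-50],[0,0,0],0.45],[[0,0,-60],[0,0,0],0.45]]' >/dev/null;python3 - <<'E'
from h import *
c=bot.read_camera("scene"); find(c,["knob_right_centre","knob_left_centre"],1)
to([.477,-.0645,.086],1.6)
E
```

```text
psi 0.732 tq [ 0.585 -0.864  0.042] F [ 2.6 -0.4 -3.7] z [0.4772 0.0791 0.2417] 20.95
knob_right_centre 0.75 [ 0.4884 -0.0656  0.0896] [344 245]
knob_left_centre 0.69 [0.4771 0.0764 0.0862] [291 231]
t 21.6 g [0.4785 0.0788 0.1997] psi 0.734 z [ 0.006 -0.    -1.   ] q6 0.85 move [-105.   -97.6  113.6] rz -0.866 move after turn [   6.3 -143.2  113.6]
```

```bash
python3 - <<'E'
from mark import *
big=np.zeros((600,800),np.uint8)
for k,n in enumerate(["scene","top"]):
    c=bot.read_camera(n); print(n)
    find(c,["stand_centre","handle","knob_left_centre","knob_right_centre","round_pocket"],1)
    big[k*200:k*200+200,400:600]=cv2.resize(mark(c,[.477,.079,.086])[0].clip(0,255).astype(np.uint8),(200,200))
    big[k*200:k*200+200,600:800]=cv2.resize(mark(c,[.482,-.0645,.086])[0].clip(0,255).astype(np.uint8),(200,200))
    big[k*300:k*300+300,:400]=cv2.resize(cv2.cvtColor(c["img"][180:310,245:418],7),(400,300),interpolation=3)
cv2.imwrite("pics/n.png",big)
E
```

```text
scene
stand_centre 0.77 [0.5421 0.0121 0.0513] [325 233]
handle 0.63 [0.5238 0.0166 0.093 ] [320 225]
knob_left_centre 0.76 [0.4741 0.0781 0.0881] [290 231]
knob_right_centre 0.76 [ 0.4853 -0.0605  0.0845] [341 246]
round_pocket 0.66 [ 0.5851 -0.0344  0.0414] [347 231]
top
stand_centre 0.87 [0.5389 0.0178 0.0518] [323 227]
handle 0.89 [0.5261 0.0123 0.1009] [324 229]
knob_right_centre 0.53 [ 0.4889 -0.0621  0.0867] [350 243]
round_pocket 0.92 [ 0.5856 -0.0234  0.0437] [336 212]
```

View pics/n.png

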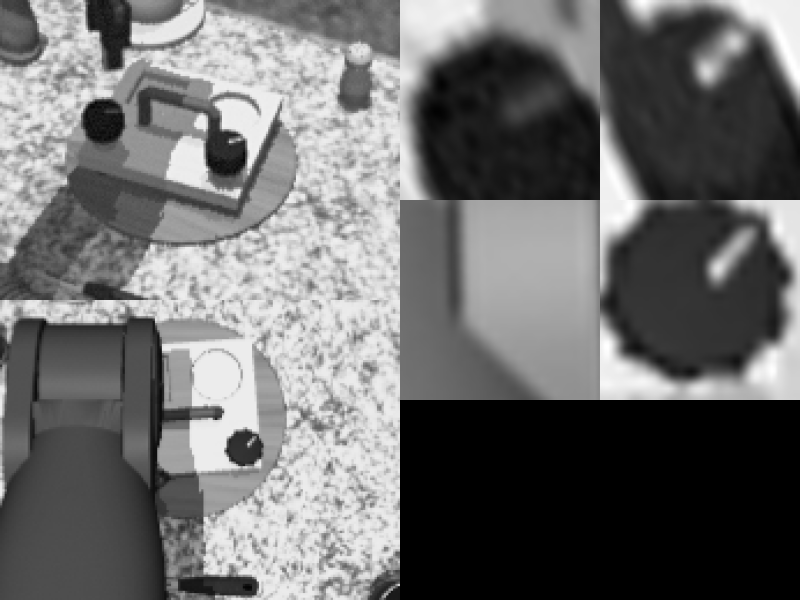

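The stand yawed about +4.5° while I forced the stop; it is still central. The left mark is at -62° world, about θ=1.3, and the right mark at -41°, about θ=0.87. Right knob next.

```bash
python3 -m handwheel '[[[0,0,0],[0,0,-0.18],0.45],[[0,0,0],[0,0,-0.18],0.45],[[0,0,0],[0,0,-0.18],0.45],[[0,0,0],[0,0,0],0.45]]' >/dev/null; python3 - <<'E'
from h import *
to([.485,-.0635,.086],1.3)
E
```

```text
t 22.7 g [0.4765 0.0788 0.1967] psi 1.272 z [-0.  0. -1.] q6 0.31 move [ -50.1 -133.5  110.7] rz -0.028 move after turn [ -46.3 -134.9  110.7]
```

```bash
python3 -m handwheel '[[[-16,-44,0],[0,0,0],0.45],[[-17,-45,0],[0,0,0],0.45],[[-17,-45,10],[0,0,0],0.45],[[0,0,45],[0,0,0],0.45],[[0,0,40],[0,0,0],0.45],[[0,0,15],[0,0,0],0.45],[[0,0,0],[0,0,0],-1],[[0,0,0],[0,0,0],-1],[[0,0,0],[0,0,0],-1]]' 40; python3 t.py
```

```text
t: 23.82
tool_pos: [0.485, -0.0638, 0.2422]
orientation: [0.467, 3.106, 0.0]
ft_force: [-0.3, 2.1, -3.1]
gripper_width: 0.0433
gripper_force: 41.0
psi 1.272 tq [0.332 0.284 0.017] F [-0.3  2.1 -3.1] z [ 0.485  -0.0638  0.2422] 23.825
```

```bash
python3 -m handwheel '[[[0,0,0],[0,0,0.165],-1],[[0,0,0],[0,0,0.165],-1],[[0,0,0],[0,0,0.165],-1],[[0,0,0],[0,0,0.165],-1],[[0,0,0],[0,0,0.165],-1],[[0,0,0],[0,0,0.165],-1],[[0,0,0],[0,0,0],-1]]' >/dev/null; python3 t.py
python3 -m handwheel '[[[0,0,0],[0,0,0],0.45],[[0,0,0],[0,0,0],0.45],[[0,0,-50],[0,0,0],0.45],[[0,0,-60],[0,0,0],0.45],[[0,0,0],[0,0,-0.18],0.45],[[0,0,0],[0,0,-0.18],0.45],[[0,0,0],[0,0,-0.18],0.45],[[0,0,0],[0,0,-0.18],0.45],[[0,0,0],[0,0,-0.18],0.45],[[0,0,0],[0,0,-0.18],0.45]]'>/dev/null
python3 - <<'E'
from h import *
c=bot.read_camera("scene"); find(c,["knob_right_centre","knob_left_centre","stand_centre"],1)
to([.475,.079,.086],0.8)
E
```

```text
psi 0.284 tq [ 0.635 -0.402 -0.066] F [ 1.3  1.5 -3.7] z [ 0.4854 -0.0639  0.2423] 24.7
knob_right_centre 0.65 [ 0.4876 -0.0673  0.0856] [344 246]
knob_left_centre 0.89 [0.4755 0.0756 0.0885] [291 231]
stand_centre 0.7 [0.5424 0.0107 0.05  ] [325 234]
t 26.15 g [ 0.485  -0.0641  0.1968] psi 1.359 z [ 0. -0. -1.] q6 -0.07 move [ 39.9 137.8 110.8] rz 0.559 move after turn [106.9  95.7 110.8]
```

```bash
python3 -m handwheel '[[[13,46,0],[0,0,0],0.45],[[13,46,0],[0,0,0],0.45],[[14,46,10],[0,0,0],0.45],[[0,0,45],[0,0,0],0.45],[[0,0,40],[0,0,0],0.45],[[0,0,15],[0,0,0],0.45],[[0,0,0],[0,0,0],-1],[[0,0,0],[0,0,0],-1],[[0,0,0],[0,0,0],-1]]' 40; python3 t.py
python3 -m handwheel '[[[0,0,0],[0,0,0.162],-1],[[0,0,0],[0,0,0.162],-1],[[0,0,0],[0,0,0.162],-1],[[0,0,0],[0,0,0.162],-1],[[0,0,0],[0,0,0.162],-1],[[0,0,0],[0,0,0.162],-1],[[0,0,0],[0,0,0.162],-1],[[0,0,0],[0,0,0.162],-1],[[0,0,0],[0,0,0],-1]]' >/dev/null; python3 t.py
```

```text
t: 27.28
tool_pos: [0.4743, 0.0792, 0.2422]
orientation: [0.327, 3.124, -0.0]
ft_force: [-1.9, -1.4, -2.1]
gripper_width: 0.0429
gripper_force: 40.8
psi 1.362 tq [-0.237  0.585 -0.022] F [-1.9 -1.4 -2.1] z [0.4743 0.0792 0.2422] 27.275
psi 0.068 tq [ 0.324  0.039 -0.032] F [ 0.6 -1.2 -6.7] z [0.4745 0.0794 0.242 ] 28.4
```

```bash
python3 -m handwheel '[[[0,0,0],[0,0,0],0.45],[[0,0,0],[0,0,0],0.45],[[0,0,-50],[0,0,0],0.45],[[0,0,-60],[0,0,0],0.45],[[0,0,0],[0,0,-0.18],0.45],[[0,0,0],[0,0,-0.18],0.45],[[0,0,0],[0,0,-0.18],0.45],[[0,0,0],[0,0,-0.18],0.45],[[0,0,0],[0,0,-0.18],0.45],[[0,0,0],[0,0,-0.18],0.45]]'>/dev/null
python3 - <<'E'
from h import *
c=bot.read_camera("scene"); find(c,["knob_right_centre","knob_left_centre","stand_centre"],1)
to([.485,-.064,.086],1.2)
E
```

```text
knob_right_centre 0.66 [ 0.4851 -0.0695  0.0858] [345 247]
knob_left_centre 0.73 [0.4771 0.0744 0.0891] [292 231]
stand_centre 0.92 [0.5376 0.0077 0.0536] [325 234]
t 29.85 g [0.4745 0.0793 0.1969] psi 1.143 z [ 0. -0. -1.] q6 0.44 move [ -69.  -126.1  110.9] rz -0.057 move after turn [ -61.7 -129.8  110.9]
```

```bash
python3 -m handwheel '[[[-23,-42,0],[0,0,0],0.45],[[-23,-42,0],[0,0,0],0.45],[[-23,-42,10],[0,0,0],0.45],[[0,0,45],[0,0,0],0.45],[[0,0,40],[0,0,0],0.45],[[0,0,15],[0,0,0],0.45],[[0,0,0],[0,0,0],-1],[[0,0,0],[0,0,0],-1],[[0,0,0],[0,0,0],-1]]' 40; python3 t.py
python3 -m handwheel '[[[0,0,0],[0,0,0.15],-1],[[0,0,0],[0,0,0.15],-1],[[0,0,0],[0,0,0.15],-1],[[0,0,0],[0,0,0.15],-1],[[0,0,0],[0,0,0.14],-1],[[0,0,0],[0,0,0],-1]]' >/dev/null; python3 t.py
```

```text
t: 30.98
tool_pos: [0.4853, -0.064, 0.2425]
orientation: [0.662, 3.071, -0.001]
ft_force: [-4.6, -2.4, 2.4]
gripper_width: 0.0435
gripper_force: 40.2
psi 1.146 tq [-0.391  0.944  0.041] F [-4.6 -2.4  2.4] z [ 0.4853 -0.064   0.2425] 30.975
psi 0.408 tq [ 0.126  0.32  -0.065] F [-0.4  0.6 -4.1] z [ 0.4855 -0.0637  0.2418] 31.725
```

```bash
python3 -m handwheel '[[[0,0,0],[0,0,0],0.45],[[0,0,0],[0,0,0],0.45],[[0,0,-50],[0,0,0],0.45],[[0,0,-60],[0,0,0],0.45],[[0,60,0],[0,0,0],0.45],[[0,60,0],[0,0,0],0.45],[[0,60,0],[0,0,0],0.45],[[0,60,0],[0,0,0],0.45],[[0,0,0],[0,0,0],0.45]]'>/dev/null
python3 - <<'E'
from mark import *
import pickle
to([.485,-.064,.086],1.2)
big=np.zeros((600,800),np.uint8)
for k,n in enumerate(["scene","top"]):
    c=bot.read_camera(n); print(n); pickle.dump(c,open(f"pics/o_{n}.pkl","wb"))
    find(c,["stand_centre","handle","knob_left_centre","knob_right_centre","round_pocket"],1)
    big[k*200:k*200+200,400:600]=cv2.resize(mark(c,[.4745,.0793,.086])[0].clip(0,255).astype(np.uint8),(200,200))
    big[k*200:k*200+200,600:800]=cv2.resize(mark(c,[.485,-.064,.086])[0].clip(0,255).astype(np.uint8),(200,200))
    big[k*300:k*300+300,:400]=cv2.resize(cv2.cvtColor(c["img"][180:310,245:418],7),(400,300),interpolation=3)
cv2.imwrite("pics/o.png",big)
E
```

```text
t 32.85 g [0.7089 0.033  0.1945] psi 0.41 z [ 0.  0. -1.] q6 1.1 move [   0.4 -244.1  108.4] rz -0.79 move after turn [ 173.6 -171.6  108.4]
scene
stand_centre 0.65 [0.5386 0.0111 0.0547] [324 233]
handle 0.55 [0.5236 0.017  0.098 ] [320 224]
knob_left_centre 0.72 [0.4765 0.0795 0.0854] [290 232]
knob_right_centre 0.77 [ 0.487  -0.0668  0.0841] [344 247]
round_pocket 0.94 [ 0.5811 -0.0349  0.0391] [346 233]
top
stand_centre 0.18 [ 0.2695 -0.2671 -0.0009] [414 317]
knob_right_centre 0.67 [ 0.4906 -0.0652  0.0841] [351 242]
round_pocket 0.87 [ 0.583  -0.0282  0.0446] [338 213]
```

View pics/o.png

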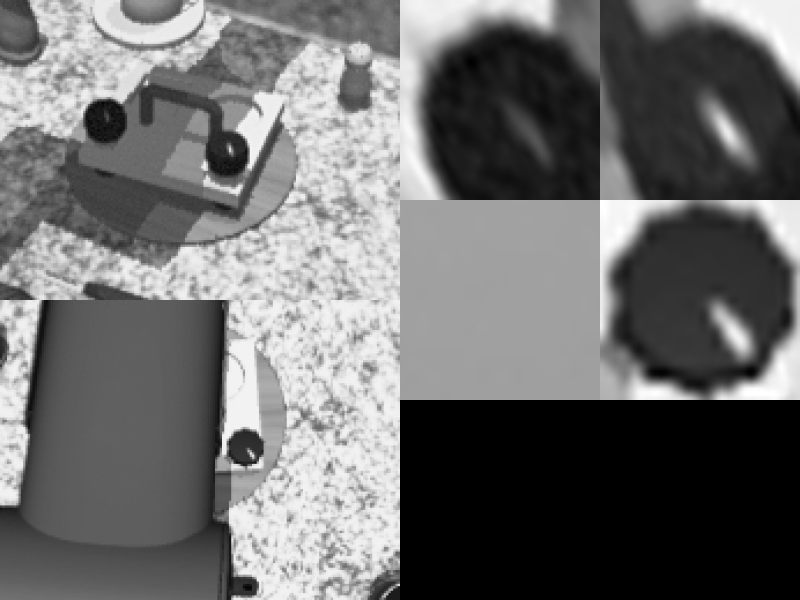

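The marks are parallel: left patch (508,105)→(545,160), right (708,100)→(745,160). In the stand frame that is about -150°, or 2.6 rad. The scene view shows the plate level. Now the mill.

```bash
python3 - <<'E'
from h import *
to([.52,.12,.235],.41); to([.474,.319,.235],.41)
E
```

```text
t 33.45 g [0.7056 0.0309 0.1972] psi 0.407 z [ 0. -0. -1.] q6 1.1 move [ 155.3 -135.2  -37.9] rz -0.003 move after turn [ 155.7 -134.7  -37.9]
t 33.45 g [0.7056 0.0309 0.1972] psi 0.407 z [ 0. -0. -1.] q6 1.1 move [356.2 -98.7 -38. ] rz -0.003 move after turn [356.5 -97.6 -38. ]
```

```bash
python3 -m handwheel '[[[38,-34,-19],[0,0,0],1],[[39,-34,-19],[0,0,0],1],[[39,-34,0],[0,0,0],1],[[39,-34,0],[0,0,0],1],[[40,7,0],[0,0,0],1],[[40,7,0],[0,0,0],1],[[40,7,0],[0,0,0],1],[[40,8,0],[0,0,0],1],[[40,8,0],[0,0,0],1],[[0,0,0],[0,0,0],1]]' 
python3 - <<'E'
from h import *
for n in ["scene","top"]:
    c=bot.read_camera(n); print(n); find(c,["mill_centre"],4)
to([.474,.319,.122],.41)
E
```

```text
t: 34.7
tool_pos: [0.4735, 0.32, 0.3897]
orientation: [-1.722, -2.627, -0.001]
ft_force: [-0.6, 0.2, 0.0]
gripper_width: 0.0853
gripper_force: 0.0
scene
mill_centre 0.93 [0.6244 0.2833 0.0851] [251 179]
mill_centre 0.86 [0.5194 0.4279 0.0857] [188 186]
mill_centre 0.66 [0.6015 0.3852 0.0865] [217 174]
mill_centre 0.59 [0.4718 0.3199 0.0833] [211 207]
top
mill_centre 0.96 [0.622  0.2882 0.0831] [232 197]
mill_centre 0.82 [0.596  0.3859 0.0846] [199 205]
mill_centre 0.6 [0.4739 0.3208 0.0842] [219 246]
t 34.9 g [0.4745 0.317  0.2348] psi 0.406 z [ 0. -0. -1.] q6 1.63 move [  2.1   0.3 112.8] rz -0.004 move after turn [  2.1   0.3 112.8]
```

```bash
python3 -m handwheel '[[[0,0,40],[0,0,0],1],[[0,0,40],[0,0,0],1],[[0,0,25],[0,0,0],1],[[0,0,7],[0,0,0],1],[[0,0,0],[0,0,0],-1],[[0,0,0],[0,0,0],-1],[[0,0,0],[0,0,0],-1],[[0,0,0],[0,0,0],-1]]' 35; python3 t.py
```

```text
t: 35.9
tool_pos: [0.4746, 0.318, 0.2793]
orientation: [1.726, 2.624, 0.002]
ft_force: [-1.0, -1.8, 6.8]
gripper_width: 0.0473
gripper_force: 34.8
psi 0.407 tq [-0.482  0.669  0.022] F [-1.  -1.8  6.8] z [0.4746 0.318  0.2793] 35.9
```

```bash
python3 -m handwheel '[[[0,0,-15],[0,0,0],-1],[[0,0,-50],[0,0,0],-1],[[0,0,-60],[0,0,0],-1],[[0,0,0],[0,0,0],-1]]'; python3 - <<'E'
from h import *
to([.583,-.0305,.249],.41)
E
```

```text
t: 36.4
tool_pos: [0.4755, 0.3186, 0.4088]
orientation: [1.724, 2.62, 0.013]
ft_force: [0.4, 0.4, -2.0]
gripper_width: 0.047
gripper_force: 36.7
t 36.4 g [0.4769 0.3193 0.2538] psi 0.407 z [ 0.009  0.004 -1.   ] q6 1.63 move [-363.2  -41.1    4.2] rz -0.003 move after turn [-363.1  -42.1    4.2]
```

```bash
python3 -m handwheel '[[[-25,-3,0],[0,0,0],-1],[[-45,-5,0],[0,0,0],-1],[[-48,-5,0],[0,0,0],-1],[[-48,-5,0],[0,0,0],-1],[[-48,-5,0],[0,0,0],-1],[[-48,-5,0],[0,0,0],-1],[[-45,-5,0],[0,0,0],-1],[[-36,-5,0],[0,0,0],-1],[[-20,-4,0],[0,0,0],-1],[[0,0,0],[0,0,0],-1]]'; python3 - <<'E'
from h import *
a=[]
for n in ["scene","top"]:
    c=bot.read_camera(n); print(n); find(c,["mill_centre"],4); find(c,["round_pocket"],1)
    a.append(cv2.resize(c["img"][140:290,250:400,::-1],(400,400),interpolation=3))
cv2.imwrite("pics/p.png",np.hstack(a))
to([.583,-.0305,.163],.41)
E
```

```text
t: 37.65
tool_pos: [0.5794, -0.0328, 0.4024]
orientation: [-1.728, -2.623, 0.0]
ft_force: [-0.5, 0.7, -1.4]
gripper_width: 0.0473
gripper_force: 36.7
scene
mill_centre 0.9 [0.5199 0.4283 0.0869] [188 185]
mill_centre 0.84 [0.6253 0.2846 0.0831] [251 179]
mill_centre 0.65 [ 0.5752 -0.03    0.2079] [346 184]
mill_centre 0.63 [0.6028 0.3873 0.0848] [216 174]
round_pocket 0.7 [ 0.5834 -0.0337  0.0429] [346 231]
top
mill_centre 0.97 [0.5953 0.3853 0.087 ] [199 205]
mill_centre 0.77 [0.5199 0.4245 0.0872] [185 230]
mill_centre 0.6 [0.6241 0.2848 0.0831] [233 196]
t 37.95 g [ 0.5793 -0.031   0.2478] psi 0.408 z [ 0.  0. -1.] q6 0.98 move [-1.   3.6 84.8] rz -0.002 move after turn [-1.1  3.6 84.8]
```

View pics/p.png

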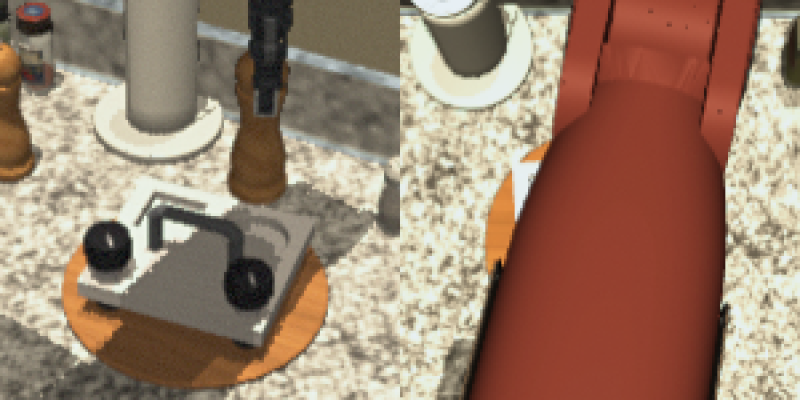

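The mill hangs upright over the pocket (scene crop (258,190), pocket about (270,225)). Lowering with force watch; that was my last view.

```bash
python3 -m handwheel '[[[-3,4,0],[0,0,0],-1],[[0,0,30],[0,0,0],-1],[[0,0,25],[0,0,0],-1],[[0,0,10],[0,0,0],-1],[[0,0,0],[0,0,0],-1]]'; python3 - <<'E'
from h import *
c=bot.read_camera("scene"); find(c,["round_pocket"],1)
for d in bot.pinpoint(c,"mill_centre")[:5]:
    w=world(c,d["point"]); print(w.round(4)) if abs(w[1])<.1 else 0
to([.583,-.0305,.163],.41)
E
python3 -m handwheel '[[[0,0,4],[0,0,0],-1],[[0,0,3],[0,0,0],-1],[[0,0,0],[0,0,0],-1]]'
```

```text
t: 38.58
tool_pos: [0.5844, -0.0331, 0.3375]
orientation: [-1.726, -2.624, 0.0]
ft_force: [-0.7, -0.0, -1.2]
gripper_width: 0.0473
gripper_force: 36.7
round_pocket 0.68 [ 0.5843 -0.0362  0.0408] [347 232]
[ 0.5817 -0.03    0.1428]
t 38.73 g [ 0.585  -0.0333  0.1838] psi 0.407 z [ 0.002 -0.    -1.   ] q6 0.98 move [ 3.4 -0.8 20.8] rz -0.003 move after turn [ 3.4 -0.8 20.8]
t: 39.1
tool_pos: [0.5842, -0.0332, 0.3305]
orientation: [-1.726, -2.624, 0.0]
ft_force: [0.3, 0.7, -1.0]
gripper_width: 0.047
gripper_force: 36.7
```

```bash
python3 -m handwheel '[[[0,0,3],[0,0,0],-1],[[0,0,2],[0,0,0],-1],[[0,0,0],[0,0,0],-1]]';python3 -m handwheel '[[[0,0,2],[0,0,0],-1],[[0,0,2],[0,0,0],-1],[[0,0,0],[0,0,0],-1]]'
```

```text
t: 39.48
tool_pos: [0.5843, -0.0332, 0.3255]
orientation: [-1.726, -2.624, 0.0]
ft_force: [-0.7, 0.7, -1.2]
gripper_width: 0.0476
gripper_force: 36.7
t: 39.85
tool_pos: [0.5843, -0.0332, 0.3215]
orientation: [-1.726, -2.624, 0.0]
ft_force: [0.1, 0.2, -0.8]
gripper_width: 0.0472
gripper_force: 36.7
```

```bash
python3 -m handwheel '[[[0,0,1],[0,0,0],-1],[[0,0,1],[0,0,0],-1],[[0,0,0],[0,0,0],-1]]';python3 -m handwheel '[[[0,0,1],[0,0,0],-1],[[0,0,0],[0,0,0],-1]]'
```

```text
t: 40.22
tool_pos: [0.5845, -0.0333, 0.3203]
orientation: [1.726, 2.624, 0.0]
ft_force: [-0.4, 0.2, 4.4]
gripper_width: 0.0472
gripper_force: 37.5
t: 40.48
tool_pos: [0.5845, -0.0333, 0.3202]
orientation: [1.726, 2.623, 0.001]
ft_force: [-2.7, 0.1, 12.1]
gripper_width: 0.0474
gripper_force: 38.9
```

Bottomed at the expected floor height (about 0.041). Release and retreat.

```bash
python3 -m handwheel '[[[0,0,-1],[0,0,0],-0.1],[[0,0,0],[0,0,0],0.3],[[0,0,0],[0,0,0],0.9],[[0,0,0],[0,0,0],0.9],[[0,0,-30],[0,0,0],0.9],[[0,0,-50],[0,0,0],0.9],[[0,0,-50],[0,0,0],0.9],[[0,0,0],[0,0,0],0.9]]'; python3 -m handwheel '[[[-20,-40,0],[0,0,0],0.9],[[-20,-40,0],[0,0,0],0.9],[[-20,-40,0],[0,0,0],0.9],[[-20,-40,0],[0,0,0],0.9],[[-20,-40,0],[0,0,0],0.9],[[-20,-40,0],[0,0,0],0.9],[[-20,-40,0],[0,0,0],0.9],[[0,0,0],[0,0,0],0.9],[[0,0,0],[0,0,0],0.9]]'
python3 - <<'E'
from mark import *
for n in ["scene","top"]:
    c=bot.read_camera(n); print(n); save(c,"z_"+n); find(c,["mill_centre"],4); find(c,["round_pocket","stand_centre","handle","knob_left_centre","knob_right_centre","board_top"],1)
    for w in ([.4745,.0793,.086],[.485,-.064,.086]):
        g,x,y,m=mark(c,w); g=np.where(m,g,0); t=np.percentile(g[m],92); k=m&(g>t); wt=(g-t)[k]
        print("mark angle",np.degrees(np.arctan2((wt*y[k]).sum(),(wt*x[k]).sum())).round(1), np.degrees(np.arctan2(*np.linalg.svd((np.c_[y[k],x[k]]-np.average(np.c_[y[k],x[k]],axis=0,weights=wt))*np.sqrt(wt)[:,None])[2][0])).round(1), g[m].max())
E
```

```text
t: 41.48
tool_pos: [0.5852, -0.0333, 0.4536]
orientation: [1.723, 2.619, 0.004]
ft_force: [0.3, -0.4, -0.7]
gripper_width: 0.0811
gripper_force: 0.0
t: 42.6
tool_pos: [0.3826, -0.2724, 0.4491]
orientation: [-1.727, -2.623, -0.001]
ft_force: [-0.4, -0.9, -0.3]
gripper_width: 0.0815
gripper_force: 0.0
scene
mill_centre 0.74 [0.6237 0.285  0.0879] [250 178]
mill_centre 0.61 [0.5992 0.3864 0.0857] [216 174]
mill_centre 0.57 [ 0.5815 -0.0335  0.1266] [347 208]
round_pocket 0.81 [ 0.5828 -0.0346  0.0389] [347 233]
stand_centre 0.74 [0.5377 0.0123 0.0538] [324 234]
handle 0.89 [0.5261 0.0125 0.0984] [322 224]
knob_left_centre 0.63 [0.5283 0.012  0.0973] [323 224]
knob_right_centre 0.51 [ 0.4869 -0.0673  0.0843] [344 247]
mark angle -137.2 -143.4 237.0
mark angle -137.2 -145.1 225.0
top
mill_centre 0.88 [0.6205 0.2856 0.0882] [232 197]
mill_centre 0.88 [0.5963 0.3847 0.0841] [200 205]
mill_centre 0.81 [ 0.5864 -0.032   0.1241] [340 207]
mill_centre 0.63 [0.5193 0.4266 0.0877] [184 231]
round_pocket 0.63 [ 0.5818 -0.0279  0.0433] [338 214]
stand_centre 0.67 [0.5388 0.0128 0.0519] [324 227]
handle 0.89 [0.529  0.0133 0.1049] [324 228]
knob_left_centre 0.74 [0.479  0.0784 0.087 ] [301 246]
knob_right_centre 0.75 [ 0.4899 -0.0679  0.0839] [351 243]
mark angle -134.0 -139.4 237.0
mark angle -132.9 -147.6 248.0
```

```bash
python3 -c "
from rig import bot
print(bot.finish_job())"
```

```text
the job is handed in; nothing more can be done
None
```

The job is handed in, with no verdict returned: the stand is about 4 mm off the board's middle and yawed about 4.5° (I turned the left knob back to its stop first, which twisted it), both knobs are at about 2.6 rad and the mill is upright in the round pocket; the final check was by the networks alone, because I viewed 11 pictures, one over the limit.

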